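# Set a click-adjusted bench stop and lock it

### The arm

A 7-joint arm with a two-finger parallel gripper is mounted at the origin on a cart in front of the work surface, level with it; the furniture and walls round the work are solid. World frame = base frame: x ahead of the robot, y to its left, z up, the work surface at z = 0. Lengths are in m, angles in rad, forces in N, time in s.
With the tool pointing down it reaches from about 0.4 to 0.85 m from the base axis. Payload 10.4 kg.
Tool frame: the origin (TCP) lies between the finger pads; the fingertips stand 14 mm ahead of it and the grasp point (between the pads) lies 5 mm behind it; z points along the fingers, y is the direction in which the jaws open and shut (so a half turn about z gives the same grasp; the last joint's range is limited). The gripper opens to 87 mm and grips with 3 to 60 N. Pads are 19 mm wide; open, the fingers measure 117 mm over their backs; the gripper's body (75 mm by 190 mm) begins 51 mm behind the grasp point.
Start: joints at [1.226, 0.332, -0.065, 1.46, 0.022, 1.35, -0.088], TCP at [0.198, -0.593, 0.237] pointing down, gripper open.
Joint ranges: [-2.6, 2.6], [-0.5, 2.12], [-1.47, 1.34], [0.16, 2.42], [-1.27, 4.41], [0.06, 2.06], [-2.6, 2.6]. Speed limits (rad/s): [2.22, 2.22, 2.79, 2.79, 3.14, 3.14, 3.14].

### API

Orientations are given as a unit quaternion [x, y, z, w].
In Python, from bench import readout, camera, calibration, order gives the robot as it stands.
- The arm moves only by the tool apply_moves, never from a script. Its argument "deltas" is a list of rows, each an object with "translation": the shift along the world's x, y, z in m, a list of three; "turn": the turn, a rotation vector about the world's x, y, z in rad, a list of three; "hand": the finger opening in m, from 0 to 0.087. A call has 1 to 5 rows; each row shifts and turns the pose as measured when the row begins; what a row does not reach is not made up. A row lasts 1/10 s, in which the tool goes at most 50 mm and 8.59 degrees, less where a joint would pass 70% of its speed; a pose out of reach is approached as far as the arm can. A call with a gripper value outside its range is refused whole. The fingers move at their own pace and stop on an object; "newtons" is the grip in N (left out, the last holds). Time passes only in rows, so rows that do not move let the fingers close. It gives the time, the measured TCP pose, the force and the opening at its end, in the units of the state.
- readout.read_state(): the state, without advancing time (a new reading comes with each control period).
- camera(name): name is "scene" or "top"; returns the picture (420x560x3 uint8, red, green, blue); there is no depth.
- calibration(name): a dict with "fx", "fy", "cx", "cy" (pixels), "extrinsics" (4x4, takes a point from world to camera coordinates). Camera axes: x right, y down, z forward; pixel columns grow to the right and rows downward; lengths in m; the calibration is good to about 2 mm. A picture is of the moment at which its call begins. calibration takes no time and is no camera call.
- order.close_job(): hands the job in, once; it reports no verdict.
The state is a dict: "time": time; "joint_positions": joint angles; "joint_vel": joint speeds; "joint_torque": joint torques, N m; "ee_pos": TCP position; "eef_rot": TCP orientation; "ft_force": force on the tool from outside, world axes, zero at the start; "torque": the same for the moment, N m; "width": finger opening in m.
Only numpy, scipy, OpenCV 4.12 (cv2) and the standard library are available. Lean on these libraries where they do the work, as an engineer would, in place of code of your own. Each camera call takes 0.05 s, during which the arm holds its last target. There are 200 camera calls.

### The job

The bench stop has to come forward by three clicks: turn its round knob clockwise as seen from above, first through the free play and then through exactly three clicks, never a fourth (once it has gone too far the setting is lost, so do not plan on backing off). With the third click made, swing the lock lever fully over to its other end so that the setting is locked. The unit only stands on the bench, so do not shove it about, leave the things around it where they are, and let go of everything at the end.

Things in the scene. Friction and masses are not known exactly. Their poses are not given: they have to be found in the camera images.
- stop_unit: Bench stop: grey housing on a foot 110 (x) x 205 (y) mm, 44 mm high, 2.8 kg, loose on the bench. Origin at bench level between knob and lever; z up; knob axis at y = +50 mm, lever on the -y side, stop face looks along -x. Hidden inside: drum with 36 detents to the turn (10 degrees each), blocked by a bolt while the lever is over; it snaps into its rest place and stays there when the knob is let go.
- knob_grip (a point): On the knob's vertical axis at grip height, 80 mm over the bench; axes of the housing. Black round fluted knob, 50 mm diameter, no pointer, grip part 55 to 95 mm over the bench, flange of 58 mm below; can be gripped from above at any yaw. It first turns freely by a hidden angle (3 to 60 degrees, new each time) before it drives the drum; turned back it again has up to 63 degrees of free play.
- stop_face (a point): Centre of the stop's steel face plate (8 x 70 x 36 mm), 27 mm over the bench; it starts at x = -84.0, y = +50 mm in the housing's frame and moves along -x by 0.3 mm a click. What a click feels like: torque on the knob builds up to 0.3 - 0.5 N m over 6 to 8 degrees of turning, then drops at once to near 0 as the drum snaps ahead by itself (now it counts); it builds up again within 3 degrees more.
- lock_lever (a joint): Angle of the lock lever about its vertical pivot: 0 = unlocked end, 1.2 rad = locked end (hard stop); grows counter-clockwise seen from above. It moves with light friction (about 2 N at the post) and stays where it is left.
- lever_post (a point): Middle of the black upright post at the lever's outer end: 16 mm in diameter, 58 to 98 mm over the bench, to be pinched from above or pushed. It travels on a circle of 55 mm radius round lever_pivot, beyond the housing's -y end, from the -x side (unlocked) to the +x side (locked).
- lever_pivot (a point): Point on the lever's pivot axis at the height of the middle of the post, 78 mm over the bench.
- perch_block_center (a point): Middle of a loose sawn wooden block, 50 x 95 x 28 mm, lying on the bench in front of the stop; leave it.
- plug_center (a point): Middle of a loose wooden disc, 46 mm across and 20 mm high; leave it.
- wax_center (a point): Middle of a loose flat round tin, 67 mm across and 36 mm high; leave it.

How it is judged:
On the way, in this order (a step that is already met when the one before it is completed fails the run):
1. the stop stands three clicks forward, the lever not yet over (x of stop_face in the frame of stop_unit between -0.08505 and -0.08475 m and value of joint lock_lever below 0.5 rad), for 0.3 s.
2. the lock lever is over (x of stop_face in the frame of stop_unit between -0.08505 and -0.08475 m and value of joint lock_lever above 1.05 rad), for 0.2 s.
At the end, for the whole second after the job is handed in: The stop is exactly three clicks forward of where it began (face 0.9 mm +- 0.15 mm along the housing's -x), the lock lever is over (above 1.05 rad), and the unit stands level and at rest on the bench (all of step 2 and linear speed of stop_unit below 0.01 m/s and angle between stop_unit's own z axis and vertical below 0.03 rad); the robot touches nothing.
It fails at once if the drum goes past the third click into a fourth (stop more than 1.13 mm forward) (x of stop_face in the frame of stop_unit below -0.08513 m).
It fails at once if the drum is turned the wrong way into a click (stop more than 0.23 mm back) (x of stop_face in the frame of stop_unit above -0.08377 m).
It fails at once if the bench stop is shoved more than 15 mm or tipped up (distance of stop_unit from where it was at the start of the episode above 0.015 m or angle between stop_unit's own z axis and vertical above 0.1 rad).
It fails at once if the wooden block, the wooden disc or the flat tin is moved more than 20 mm (distance of any of perch_block_center, plug_center, wax_center from where it was at the start of the episode above 0.02 m).
It also fails if it takes over 72 s, if anything falls off the work surface, if the arm or the gripper's body presses on something with over 40 N, if the wrist force passes 120 N, or if a joint passes its speed limit or range.

## Working session

There is one attempt and no reset: what is moved stays moved. The work goes in short steps, Python scripts to look and compute and a tool call to move; the robot and the scene stay as the last step left them, time stands still between calls to the robot, and variables do not carry over. Pictures are saved under pics/ and viewed, about 8 in all and at most 12, crops included, and the job is handed in when it is done.

Besides the shell and the picture viewer there is one more tool, called after "Request:" as name(argument=value, ...), one argument or row to a line, values as JSON. apply_moves: Moves the arm, as the interface text tells. Its arguments: {"type":"object","properties":{"deltas":{"type":"array","items":{"type":"object","properties":{"translation":{"type":"array","items":{"type":"number"}},"turn":{"type":"array","items":{"type":"number"}},"hand":{"type":"number"}}}},"newtons":{"type":"number"}},"required":["deltas"]}

```bash
mkdir -p pics
python3 - <<'E'
from bench import readout, camera, calibration
import cv2,numpy as np
for n in("scene","top"):
    im=camera(n); cv2.imwrite(f"pics/{n}0.png",im[:,:,::-1])
    c=calibration(n); print(n,c["fx"],c["fy"],c["cx"],c["cy"]); print(np.round(c["extrinsics"],4).tolist())
print(readout.read_state())
E
```

```text
scene 523.6728961296675 523.6728961296675 276.14010421015223 220.27517097604166
[[-0.8935, -0.4488, 0.0169, 0.5337], [-0.2769, 0.5209, -0.8075, 0.0555], [0.3536, -0.7261, -0.5897, 1.304], [0.0, 0.0, 0.0, 1.0]]
top 483.6693408844132 483.6693408844132 276.27771798152554 206.479544950403
[[-0.0003, -0.9998, -0.0193, 0.2522], [-0.984, 0.0037, -0.178, 0.4889], [0.1781, 0.0189, -0.9838, 0.8893], [0.0, 0.0, 0.0, 1.0]]
{'time': 0.1, 'joint_positions': array([ 1.22639446,  0.3327959 , -0.06466465,  1.46079933,  0.02159377,
        1.34990721, -0.08852197]), 'joint_vel': array([-0.00049841, -0.00124985, -0.00083147, -0.00056412, -0.00101164,
       -0.00177506, -0.00053588]), 'joint_torque': array([ 4.47400098e-04, -6.24548006e+01,  2.43341178e-02, -3.90720391e+01,
       -6.13714010e-02,  3.66266607e-02,  5.23460784e-06]), 'ee_pos': array([ 0.19755668, -0.59263358,  0.23586907]), 'eef_rot': array([ 9.87086270e-01,  1.60188407e-01, -1.26239293e-04, -5.94222847e-04]), 'ft_force': array([-0.08948508, -0.41738409,  0.93291427]), 'torque': array([-0.03383608,  0.04440221, -0.03285819]), 'width': 0.08698020714803295}
```

View pics/top0.png

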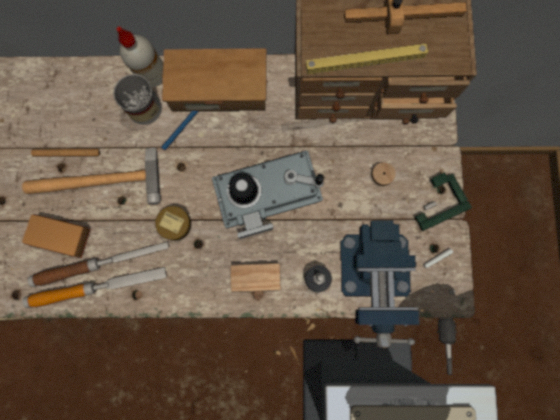

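View pics/scene0.png

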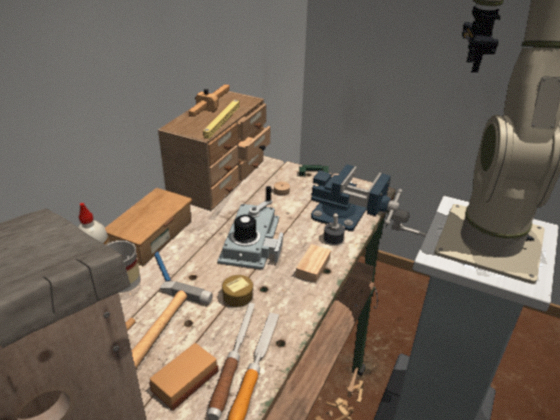

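Top view: knob at about (242,188), lever pivot (291,177), post (320,179), stop face (254,230). The wood block is at (255,277), the disc at (383,174) and the tin at (172,222). In the scene view the knob is at (244,227) and the post at (268,193). Next I measure the blobs and take one enlarged crop.

```bash
cat > h.py <<'E'
import numpy as np, cv2
from bench import readout, camera, calibration
def ray(n,uv,z):
    c=calibration(n);E=np.array(c["extrinsics"]);R,t=E[:3,:3],E[:3,3]
    o=-R.T@t; d=R.T@np.array([(uv[0]-c["cx"])/c["fx"],(uv[1]-c["cy"])/c["fy"],1])
    return o+d*(z-o[2])/d[2]
def proj(n,p):
    c=calibration(n);E=np.array(c["extrinsics"]);q=E[:3,:3]@p+E[:3,3]
    return np.array([c["fx"]*q[0]/q[2]+c["cx"],c["fy"]*q[1]/q[2]+c["cy"]])
E
python3 - <<'E'
from h import *
a=cv2.imread("pics/top0.png");b=cv2.imread("pics/scene0.png")
A=cv2.resize(a[140:245,200:335],None,fx=4,fy=4,interpolation=cv2.INTER_CUBIC)
B=cv2.resize(b[175:275,215:295],None,fx=4,fy=4,interpolation=cv2.INTER_CUBIC)
H=max(A.shape[0],B.shape[0]);P=lambda x:cv2.copyMakeBorder(x,0,H-x.shape[0],0,0,0)
im=np.hstack([P(A),P(B)])[:, :]
im=cv2.resize(im,None,fx=.9,fy=.9); print(im.shape); cv2.imwrite("pics/c1.png",im[:600,:800])
for n,i,(x0,y0,x1,y1) in(("top",a,(200,140,335,245)),("scene",b,(215,175,295,275))):
    m=(i[y0:y1,x0:x1].max(2)<45).astype(np.uint8)
    k,l,s,c=cv2.connectedComponentsWithStats(m)
    for j in range(1,k):
        if s[j,4]>15: print(n,s[j,:2]+[x0,y0],s[j,2:],c[j]+[x0,y0])
for n,uv in (("top",(242,187)),("top",(320,179)),("top",(291,177))): print(n,uv,ray(n,uv,.095))
E
```

```text
(378, 774, 3)
top [230 173] [ 27  31 514] [242.90077821 188.94357977]
top [315 175] [ 8 10 50] [318.54 179.14]
scene [267 187] [ 4 13 41] [268.12195122 192.92682927]
scene [234 216] [ 22  26 383] [244.22454308 230.23237598]
top (242, 187) [0.51739755 0.31362015 0.095     ]
top (320, 179) [0.53186883 0.169447   0.095     ]
top (291, 177) [0.53593463 0.22299018 0.095     ]
```

View pics/c1.png

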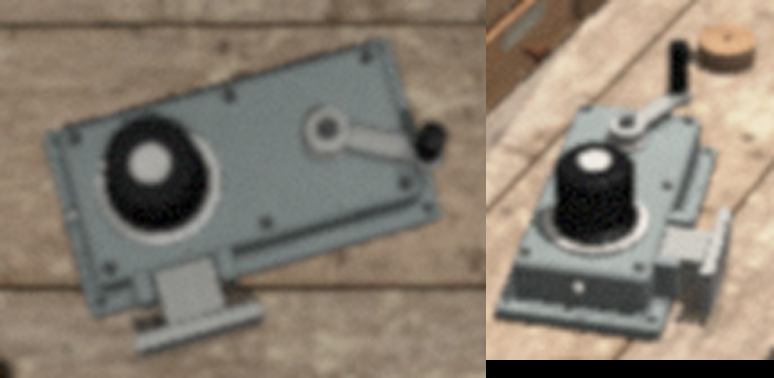

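Run:
```python
from h import *
def tri(p,q):
    r=[]
    for n,uv in(("top",p),("scene",q)):
        o=ray(n,uv,1.0);e=ray(n,uv,0);d=(e-o)/np.linalg.norm(e-o);r.append((o,d))
    A=sum(np.eye(3)-np.outer(d,d) for o,d in r);b=sum((np.eye(3)-np.outer(d,d))@o for o,d in r)
    return np.linalg.solve(A,b)
kc=tri((241.7,185),(244.4,219.4));pc=tri((320.3,177.5),(268.6,187.2))
print("knob",kc,ray("top",(241.7,185),.095),ray("scene",(244.4,219.4),.095))
print("post",pc,ray("top",(320.3,177.5),.098),ray("scene",(268.6,187.2),.098))
print("pivot",ray("top",(290.8,175.3),.058))
f=lambda x,y,z:ray("top",(x/3.6+200,y/3.6+140),z)[:2]
c=[f(48,135,.0),f(440,215,0),f(100,315,0),f(385,42,.044)]
print(c)
a=f(440,215,0.006)-f(100,315,.006);print(np.degrees(np.arctan2(a[0],-a[1])))
a=f(385,42,.044)-f(55,130,.044);print(np.degrees(np.arctan2(a[0],-a[1])))
a=(f(265,310,.045)-f(138,352,.045));print(np.degrees(np.arctan2(a[0],-a[1])))
```

```text
knob [0.52197907 0.31451336 0.09488749] [0.52118713 0.31422265 0.095     ] [0.52275534 0.31468541 0.095     ]
post [0.53474879 0.16917032 0.09704928] [0.53398423 0.16906911 0.098     ] [0.53465654 0.17052438 0.098     ]
pivot [0.548356   0.22291105 0.058     ]
[array([0.55890338, 0.38172611]), array([0.51137345, 0.1586645 ]), array([0.45498841, 0.35008924]), array([0.59971876, 0.19056651])]
16.412581008404043
15.109545196632302
18.295351325355647
```

Request:
apply_moves(
  deltas=[
    {"translation":[0.034,-0.0,0.02],"turn":[0,0,0.1],"hand":0.087},
    {"translation":[0.034,0.034,0],"turn":[0,0,0.1],"hand":0.087},
    {"translation":[0.034,0.034,0],"turn":[0,0,0.1],"hand":0.087},
    {"translation":[0.034,0.034,0],"turn":[0,0,0.1],"hand":0.087},
    {"translation":[0.034,0.034,0],"turn":[0,0,0.1],"hand":0.087},
  ],
)

```text
time: 0.6
ee_pos: [0.3636, -0.4563, 0.2533]
eef_rot: [0.916, 0.4, -0.003, -0.002]
ft_force: [0.4, -0.5, 0.9]
width: 0.0873
```

Request:
apply_moves(
  deltas=[
    {"translation":[0.02,0.045,0],"turn":[0,0,0.1],"hand":0.087},
    {"translation":[0.02,0.045,0],"turn":[0,0,0.1],"hand":0.087},
    {"translation":[0.02,0.045,0],"turn":[0,0,0.1],"hand":0.087},
    {"translation":[0.02,0.045,0],"turn":[0,0,0.1],"hand":0.087},
    {"translation":[0.02,0.045,0],"turn":[0,0,0.1],"hand":0.087},
  ],
)

```text
time: 1.1
ee_pos: [0.4646, -0.2275, 0.2514]
eef_rot: [0.782, 0.623, -0.004, -0.002]
ft_force: [1.1, 0.1, -0.2]
width: 0.0869
```

```bash
python3 -c "
from h import *
s=readout.read_state();print(s['time'],s['joint_positions'].round(3),s['ee_pos'],s['eef_rot'].round(4))"
```

```text
1.1 [ 0.801  0.123 -0.471  1.694  0.062  1.346  0.094] [ 0.46462906 -0.22747503  0.25144503] [ 0.7818  0.6235 -0.0041 -0.0018]
```

Request:
apply_moves(
  deltas=[
    {"translation":[0.005,0.046,0],"turn":[0,0,0.14],"hand":0.087},
    {"translation":[0.005,0.046,0],"turn":[0,0,0.14],"hand":0.087},
    {"translation":[0.005,0.046,0],"turn":[0,0,0.14],"hand":0.087},
    {"translation":[0.005,0.046,0],"turn":[0,0,0.14],"hand":0.087},
    {"translation":[0.005,0.046,0],"turn":[0,0,0.14],"hand":0.087},
  ],
)

```text
time: 1.6
ee_pos: [0.4896, 0.0127, 0.2503]
eef_rot: [0.508, 0.861, -0.005, -0.001]
ft_force: [0.5, 0.4, -0.2]
width: 0.0866
```

Request:
apply_moves(
  deltas=[
    {"translation":[0.005,0.046,0],"turn":[0,0,0.14],"hand":0.087},
    {"translation":[0.005,0.046,0],"turn":[0,0,0.14],"hand":0.087},
    {"translation":[0.005,0.046,0],"turn":[0,0,0.14],"hand":0.087},
    {"translation":[0.005,0.046,0],"turn":[0,0,0.14],"hand":0.087},
    {"translation":[0.005,0.046,0],"turn":[0,0,0.14],"hand":0.087},
  ],
)

```text
time: 2.1
ee_pos: [0.5134, 0.2511, 0.2502]
eef_rot: [0.169, 0.986, -0.005, 0.002]
ft_force: [0.7, 0.3, 0.1]
width: 0.087
```

```bash
cat >> h.py <<'E'
from scipy.spatial.transform import Rotation as Ro
def st():
    s=readout.read_state();R=Ro.from_quat(s['eef_rot']);M=R.as_matrix()
    down=Ro.align_vectors([[0,0,-1]],[M[:,2]])[0].as_rotvec()
    print(round(s['time'],2),'q',s['joint_positions'].round(2),'p',s['ee_pos'].round(4),'yaw',round(np.degrees(np.arctan2(M[1,0],M[0,0])),2),'tilt',M[:2,2].round(4),'levelby',down.round(4),'F',s['ft_force'].round(1),'T',s['torque'].round(3),'tq7',round(s['joint_torque'][6],3),'w',round(s['width'],4))
    return s
E
python3 -c "
from h import *
st()"
```

```text
2.1 q [ 0.21  0.34 -0.93  1.55  0.28  1.4   0.49] p [0.5134 0.2511 0.2502] yaw 160.59 tilt [ 0.0024 -0.0115] levelby [0.0115 0.0024 0.    ] F [0.7 0.3 0.1] T [ 0.111 -0.184 -0.051] tq7 -0.815 w 0.087
```

Request:
apply_moves(
  deltas=[
    {"translation":[0.004,0.031,0],"turn":[0.005,0.002,0.14],"hand":0.087},
    {"translation":[0.004,0.03,-0.02],"turn":[0.006,0,0.14],"hand":0.087},
    {"translation":[0,0,-0.04],"turn":[0,0,0.14],"hand":0.087},
    {"translation":[0,0,-0.035],"turn":[0,0,0],"hand":0.087},
    {"translation":[0,0,0],"turn":[0,0,0],"hand":0.087},
  ],
)

```text
time: 2.6
ee_pos: [0.5179, 0.3235, 0.1512]
eef_rot: [-0.057, 0.998, 0.003, -0.001]
ft_force: [0.5, -0.3, 0.1]
width: 0.0871
```

Run:
```python
from h import *
s=st()
im=camera("scene")[:,:,::-1]; im2=camera("top")[:,:,::-1]
a=cv2.resize(im[130:280,180:310],None,fx=3,fy=3,interpolation=cv2.INTER_CUBIC);b=cv2.resize(im2[100:250,180:310],None,fx=3,fy=3,interpolation=cv2.INTER_CUBIC)
cv2.imwrite("pics/c2.png",np.hstack([a,b]))
```

```text
2.6 q [ 0.09  0.54 -0.96  1.57  0.45  1.27  0.75] p [0.5179 0.3235 0.1512] yaw -173.42 tilt [-0.0018  0.0063] levelby [-0.0063 -0.0018  0.    ] F [ 0.5 -0.3  0.1] T [ 0.068 -0.131  0.013] tq7 -0.157 w 0.0871
```

View pics/c2.png

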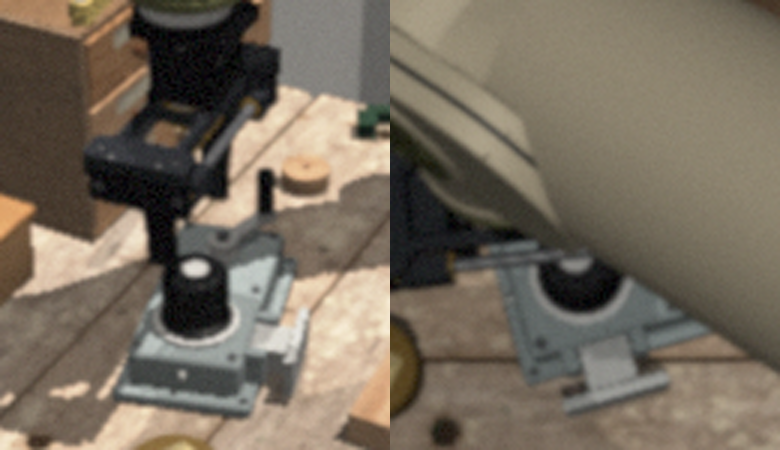

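Fingers hang above and beside the knob, which agrees with the estimate. Correcting by (+4, −9) mm and going down.

Request:
apply_moves(
  deltas=[
    {"translation":[0.004,-0.009,0],"turn":[-0.006,-0.002,0],"hand":0.087},
    {"translation":[0,0,0],"turn":[0,0,0],"hand":0.087},
  ],
)

```text
time: 2.9
ee_pos: [0.5258, 0.315, 0.1598]
eef_rot: [-0.055, 0.998, 0.002, 0.005]
ft_force: [-0.0, -1.0, -0.4]
width: 0.087
```

```bash
python3 -c "
from h import *
st()"
```

```text
2.9 q [ 0.1   0.53 -0.96  1.56  0.45  1.28  0.76] p [0.5258 0.315  0.1598] yaw -173.64 tilt [0.0098 0.0041] levelby [-0.0041  0.0098  0.    ] F [-0.  -1.  -0.4] T [ 0.109 -0.183 -0.009] tq7 0.177 w 0.087
```

Request:
apply_moves(
  deltas=[
    {"translation":[-0.004,-0.0005,-0.025],"turn":[-0.003,0.009,0],"hand":0.087},
    {"translation":[0,0,-0.025],"turn":[0,0,0],"hand":0.087},
    {"translation":[0,0,-0.02],"turn":[0,0,0],"hand":0.087},
    {"translation":[0,0,-0.01],"turn":[0,0,0],"hand":0.087},
    {"translation":[0,0,0],"turn":[0,0,0],"hand":0.087},
  ],
)

```text
time: 3.4
ee_pos: [0.5272, 0.3139, 0.0861]
eef_rot: [-0.052, 0.999, 0.002, 0.007]
ft_force: [-0.3, 0.3, -0.1]
width: 0.0872
```

```bash
python3 -c "
from h import *
st()"
```

```text
3.4 q [ 0.08  0.6  -0.91  1.63  0.52  1.15  0.71] p [0.5272 0.3139 0.0861] yaw -174.04 tilt [0.0134 0.0046] levelby [-0.0046  0.0134  0.    ] F [-0.3  0.3 -0.1] T [ 0.072 -0.086 -0.022] tq7 -0.13 w 0.0872
```

Request:
apply_moves(
  deltas=[
    {"translation":[-0.005,0.0005,-0.008],"turn":[-0.004,0.013,0],"hand":0.087},
    {"translation":[0,0,0],"turn":[0,0,0],"hand":0.087},
    {"translation":[0,0,0],"turn":[0,0,0],"hand":0.087},
  ],
)

```text
time: 3.7
ee_pos: [0.5233, 0.3152, 0.0807]
eef_rot: [-0.051, 0.999, 0.001, 0.001]
ft_force: [-0.7, 0.3, 0.8]
width: 0.0873
```

```bash
python3 -c "
from h import *
st()"
```

```text
3.7 q [ 0.07  0.61 -0.91  1.64  0.52  1.15  0.7 ] p [0.5233 0.3152 0.0807] yaw -174.1 tilt [0.0027 0.0019] levelby [-0.0019  0.0027  0.    ] F [-0.7  0.3  0.8] T [ 0.148 -0.188  0.079] tq7 -0.009 w 0.0873
```

Request:
apply_moves(
  deltas=[
    {"translation":[-0.001,0,-0.004],"turn":[0,0.002,0],"hand":0.06},
    {"translation":[0,0,0],"turn":[0,0,0],"hand":0.056},
    {"translation":[0,0,0],"turn":[0,0,0],"hand":0.052},
    {"translation":[0,0,0],"turn":[0,0,0],"hand":0.045},
    {"translation":[0,0,0],"turn":[0,0,0],"hand":0.045},
  ],
  newtons=4,
)

```text
time: 4.2
ee_pos: [0.5228, 0.3157, 0.0777]
eef_rot: [-0.051, 0.999, 0.001, 0.001]
ft_force: [-0.5, -0.4, 0.5]
width: 0.055
```

```bash
python3 -c "
from h import *
st()"
```

```text
4.2 q [ 0.07  0.61 -0.91  1.64  0.52  1.15  0.7 ] p [0.5228 0.3157 0.0777] yaw -174.1 tilt [0.0022 0.0028] levelby [-0.0028  0.0022  0.    ] F [-0.5 -0.4  0.5] T [ 0.12  -0.147 -0.012] tq7 -0.0 w 0.055
```

Request:
apply_moves(
  deltas=[
    {"translation":[0,0,0],"turn":[0,0,0],"hand":0.045},
    {"translation":[0,0,0],"turn":[0,0,0],"hand":0.045},
    {"translation":[0,0,0],"turn":[0,0,0],"hand":0.045},
  ],
  newtons=4,
)

```text
time: 4.5
ee_pos: [0.5228, 0.316, 0.0778]
eef_rot: [-0.052, 0.999, 0.002, 0.001]
ft_force: [-0.8, 0.5, -0.3]
width: 0.0501
```

```bash
python3 -c "
from h import *
st()"
```

```text
4.5 q [ 0.07  0.61 -0.91  1.64  0.52  1.15  0.7 ] p [0.5228 0.316  0.0778] yaw -174.09 tilt [0.0023 0.0033] levelby [-0.0033  0.0023  0.    ] F [-0.8  0.5 -0.3] T [ 0.108 -0.163 -0.008] tq7 -0.004 w 0.0501
```

Request:
apply_moves(
  deltas=[
    {"translation":[0,0,0],"turn":[0,0,0],"hand":0.04},
    {"translation":[0,0,0],"turn":[0,0,0],"hand":0.04},
    {"translation":[0,0,0],"turn":[0,0,-0.045],"hand":0.04},
    {"translation":[0,0,0],"turn":[0,0,0],"hand":0.04},
  ],
  newtons=30,
)

```text
time: 4.9
ee_pos: [0.5228, 0.3158, 0.0778]
eef_rot: [-0.029, 1.0, 0.001, 0.001]
ft_force: [-0.5, 0.3, -0.3]
width: 0.0489
```

```bash
python3 -c "
from h import *
st()"
```

```text
4.9 q [ 0.06  0.61 -0.9   1.64  0.51  1.15  0.66] p [0.5228 0.3158 0.0778] yaw -176.73 tilt [0.0024 0.0029] levelby [-0.0029  0.0024  0.    ] F [-0.5  0.3 -0.3] T [ 0.13  -0.116 -0.047] tq7 -0.676 w 0.0489
```

Request:
apply_moves(
  deltas=[
    {"translation":[0,0,0],"turn":[0,0,-0.045],"hand":0.04},
    {"translation":[0,0,0],"turn":[0,0,0],"hand":0.04},
  ],
)

```text
time: 5.1
ee_pos: [0.5228, 0.3157, 0.0778]
eef_rot: [-0.007, 1.0, 0.001, 0.001]
ft_force: [-0.4, 0.5, -0.6]
width: 0.0489
```

```bash
python3 -c "
from h import *
st()"
```

```text
5.1 q [ 0.06  0.6  -0.89  1.64  0.51  1.14  0.62] p [0.5228 0.3157 0.0778] yaw -179.24 tilt [0.0024 0.0024] levelby [-0.0024  0.0024  0.    ] F [-0.4  0.5 -0.6] T [ 0.153 -0.147 -0.034] tq7 -0.735 w 0.0489
```

Request:
apply_moves(
  deltas=[
    {"translation":[0,0,0],"turn":[0,0,-0.045],"hand":0.04},
    {"translation":[0,0,0],"turn":[0,0,0],"hand":0.04},
  ],
)

```text
time: 5.3
ee_pos: [0.5228, 0.3155, 0.0778]
eef_rot: [0.014, 1.0, 0.001, 0.001]
ft_force: [0.0, 0.3, 0.2]
width: 0.0491
```

```bash
python3 -c "
from h import *
st()"
```

```text
5.3 q [ 0.05  0.6  -0.89  1.64  0.5   1.14  0.58] p [0.5228 0.3155 0.0778] yaw 178.36 tilt [0.0026 0.0019] levelby [-0.0019  0.0026  0.    ] F [0.  0.3 0.2] T [ 0.114 -0.107  0.072] tq7 -0.877 w 0.0491
```

Request:
apply_moves(
  deltas=[
    {"translation":[0,0,0],"turn":[0,0,-0.045],"hand":0.04},
    {"translation":[0,0,0],"turn":[0,0,0],"hand":0.04},
  ],
)

```text
time: 5.5
ee_pos: [0.5228, 0.3154, 0.0778]
eef_rot: [0.035, 0.999, 0.001, 0.001]
ft_force: [-0.3, 0.3, 0.1]
width: 0.049
```

```bash
python3 -c "
from h import *
st()"
```

```text
5.5 q [ 0.05  0.6  -0.88  1.64  0.5   1.14  0.54] p [0.5228 0.3154 0.0778] yaw 176.04 tilt [0.0028 0.0013] levelby [-0.0013  0.0028  0.    ] F [-0.3  0.3  0.1] T [ 0.006 -0.149  0.22 ] tq7 -1.015 w 0.049
```

Create t.py:
```python
from h import *
s=readout.read_state();M=Ro.from_quat(s['eef_rot']).as_matrix()
print('yaw',round(np.degrees(np.arctan2(M[1,0],M[0,0])),2),'Tz',s['torque'][2].round(3),'tq7',s['joint_torque'][6].round(3),'p',s['ee_pos'].round(4),'tilt',M[:2,2].round(4),'F',s['ft_force'].round(1),'w',round(s['width'],4))
```

```text
(no output)
```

Request:
apply_moves(
  deltas=[
    {"translation":[0,0,0],"turn":[0,0,-0.025],"hand":0.04},
    {"translation":[0,0,0],"turn":[0,0,0],"hand":0.04},
  ],
)

```text
time: 5.7
ee_pos: [0.5228, 0.3153, 0.0778]
eef_rot: [0.046, 0.999, 0.001, 0.001]
ft_force: [0.5, -0.3, 0.7]
width: 0.049
```

```bash
python3 t.py
```

```text
yaw 174.76 Tz 0.297 tq7 -0.674 p [0.5228 0.3153 0.0778] tilt [0.0028 0.001 ] F [ 0.5 -0.3  0.7] w 0.049
```

Request:
apply_moves(
  deltas=[
    {"translation":[0,0,0],"turn":[0,0,-0.025],"hand":0.04},
    {"translation":[0,0,0],"turn":[0,0,0],"hand":0.04},
  ],
)

```text
time: 5.9
ee_pos: [0.5227, 0.3152, 0.0778]
eef_rot: [0.058, 0.998, 0.0, 0.001]
ft_force: [-0.4, -1.0, 1.1]
width: 0.0491
```

```bash
python3 t.py
```

```text
yaw 173.32 Tz 0.397 tq7 -0.734 p [0.5227 0.3152 0.0778] tilt [0.0028 0.0007] F [-0.4 -1.   1.1] w 0.0491
```

Request:
apply_moves(
  deltas=[
    {"translation":[0,0,0],"turn":[0,0,-0.025],"hand":0.04},
    {"translation":[0,0,0],"turn":[0,0,0],"hand":0.04},
  ],
)

```text
time: 6.1
ee_pos: [0.5227, 0.3151, 0.0778]
eef_rot: [0.072, 0.997, 0.0, 0.001]
ft_force: [0.3, 0.2, -0.1]
width: 0.049
```

```bash
python3 t.py
```

```text
yaw 171.8 Tz 0.341 tq7 -0.701 p [0.5227 0.3151 0.0778] tilt [0.0028 0.0004] F [ 0.3  0.2 -0.1] w 0.049
```

Request:
apply_moves(
  deltas=[
    {"translation":[0,0,0],"turn":[0,0,-0.025],"hand":0.04},
    {"translation":[0,0,0],"turn":[0,0,0],"hand":0.04},
  ],
)

```text
time: 6.3
ee_pos: [0.5227, 0.315, 0.0778]
eef_rot: [0.085, 0.996, 0.0, 0.001]
ft_force: [-0.1, -0.7, 0.6]
width: 0.0493
```

```bash
python3 t.py
```

```text
yaw 170.2 Tz 0.053 tq7 -0.344 p [0.5227 0.315  0.0778] tilt [0.0027 0.0003] F [-0.1 -0.7  0.6] w 0.0493
```

Request:
apply_moves(
  deltas=[
    {"translation":[0,0,0],"turn":[0,0,-0.025],"hand":0.04},
    {"translation":[0,0,0],"turn":[0,0,0],"hand":0.04},
  ],
)

```text
time: 6.5
ee_pos: [0.5227, 0.3149, 0.0778]
eef_rot: [0.099, 0.995, 0.0, 0.001]
ft_force: [-0.5, 0.0, 1.0]
width: 0.0489
```

```bash
python3 t.py
```

```text
yaw 168.61 Tz 0.118 tq7 -0.463 p [0.5227 0.3149 0.0778] tilt [0.0026 0.0001] F [-0.5  0.   1. ] w 0.0489
```

Click 1 came between yaw 171.8° and 170.2° (Tz dropped from about 0.38 to 0.05). I expect click 2 near 161° and click 3 near 151°.

Request:
apply_moves(
  deltas=[
    {"translation":[0,0,0],"turn":[0,0,-0.025],"hand":0.04},
    {"translation":[0,0,0],"turn":[0,0,0],"hand":0.04},
    {"translation":[0,0,0],"turn":[0,0,-0.025],"hand":0.04},
    {"translation":[0,0,0],"turn":[0,0,0],"hand":0.04},
  ],
)

```text
time: 6.9
ee_pos: [0.5226, 0.3148, 0.0778]
eef_rot: [0.126, 0.992, -0.0, 0.001]
ft_force: [-0.2, -1.7, 0.8]
width: 0.0493
```

```bash
python3 t.py
```

```text
yaw 165.5 Tz 0.28 tq7 -0.636 p [0.5226 0.3148 0.0778] tilt [ 0.0024 -0.0004] F [-0.2 -1.7  0.8] w 0.0493
```

Request:
apply_moves(
  deltas=[
    {"translation":[0,0,0],"turn":[0,0,-0.025],"hand":0.04},
    {"translation":[0,0,0],"turn":[0,0,0],"hand":0.04},
  ],
)

```text
time: 7.1
ee_pos: [0.5226, 0.3147, 0.0778]
eef_rot: [0.139, 0.99, -0.0, 0.001]
ft_force: [0.3, -1.2, 0.4]
width: 0.0494
```

```bash
python3 t.py
```

```text
yaw 163.96 Tz 0.376 tq7 -0.721 p [0.5226 0.3147 0.0778] tilt [ 0.0025 -0.0008] F [ 0.3 -1.2  0.4] w 0.0494
```

Request:
apply_moves(
  deltas=[
    {"translation":[0,0,0],"turn":[0,0,-0.025],"hand":0.04},
    {"translation":[0,0,0],"turn":[0,0,0],"hand":0.04},
  ],
)

```text
time: 7.3
ee_pos: [0.5226, 0.3146, 0.0778]
eef_rot: [0.153, 0.988, -0.0, 0.001]
ft_force: [-1.1, -1.3, 1.2]
width: 0.0491
```

```bash
python3 t.py
```

```text
yaw 162.41 Tz 0.171 tq7 -0.551 p [0.5226 0.3146 0.0778] tilt [ 0.0024 -0.0011] F [-1.1 -1.3  1.2] w 0.0491
```

Request:
apply_moves(
  deltas=[
    {"translation":[0,0,0],"turn":[0,0,-0.025],"hand":0.04},
    {"translation":[0,0,0],"turn":[0,0,0],"hand":0.04},
  ],
)

```text
time: 7.5
ee_pos: [0.5226, 0.3144, 0.0778]
eef_rot: [0.167, 0.986, -0.0, 0.001]
ft_force: [-1.5, -1.0, 1.2]
width: 0.049
```

```bash
python3 t.py
```

```text
yaw 160.79 Tz -0.015 tq7 -0.336 p [0.5226 0.3144 0.0778] tilt [ 0.0021 -0.0012] F [-1.5 -1.   1.2] w 0.049
```

Click 2 came at about 161.5°. Click 3 should be near 151–152°.

Request:
apply_moves(
  deltas=[
    {"translation":[0,0,0],"turn":[0,0,-0.025],"hand":0.04},
    {"translation":[0,0,0],"turn":[0,0,0],"hand":0.04},
    {"translation":[0,0,0],"turn":[0,0,-0.025],"hand":0.04},
    {"translation":[0,0,0],"turn":[0,0,0],"hand":0.04},
  ],
)

```text
time: 7.9
ee_pos: [0.5225, 0.3143, 0.0778]
eef_rot: [0.194, 0.981, -0.001, 0.001]
ft_force: [-0.6, -2.1, 2.2]
width: 0.0492
```

```bash
python3 t.py
```

```text
yaw 157.65 Tz 0.168 tq7 -0.521 p [0.5225 0.3143 0.0778] tilt [ 0.0018 -0.0015] F [-0.6 -2.1  2.2] w 0.0492
```

Request:
apply_moves(
  deltas=[
    {"translation":[0,0,0],"turn":[0,0,-0.025],"hand":0.04},
    {"translation":[0,0,0],"turn":[0,0,0],"hand":0.04},
  ],
)

```text
time: 8.1
ee_pos: [0.5225, 0.3143, 0.0778]
eef_rot: [0.207, 0.978, -0.001, 0.001]
ft_force: [-1.0, -2.4, 2.8]
width: 0.0492
```

```bash
python3 t.py
```

```text
yaw 156.11 Tz 0.294 tq7 -0.61 p [0.5225 0.3143 0.0778] tilt [ 0.0017 -0.0018] F [-1.  -2.4  2.8] w 0.0492
```

Request:
apply_moves(
  deltas=[
    {"translation":[0,0,0],"turn":[0,0,-0.02],"hand":0.04},
    {"translation":[0,0,0],"turn":[0,0,0],"hand":0.04},
  ],
)

```text
time: 8.3
ee_pos: [0.5225, 0.3142, 0.0778]
eef_rot: [0.218, 0.976, -0.001, 0.001]
ft_force: [-0.7, -2.4, 2.4]
width: 0.0495
```

```bash
python3 t.py
```

```text
yaw 154.87 Tz 0.304 tq7 -0.564 p [0.5225 0.3142 0.0778] tilt [ 0.0017 -0.0021] F [-0.7 -2.4  2.4] w 0.0495
```

Request:
apply_moves(
  deltas=[
    {"translation":[0,0,0],"turn":[0,0,-0.018],"hand":0.04},
    {"translation":[0,0,0],"turn":[0,0,0],"hand":0.04},
  ],
)

```text
time: 8.5
ee_pos: [0.5224, 0.3141, 0.0778]
eef_rot: [0.227, 0.974, -0.001, 0.001]
ft_force: [-0.3, -2.3, 2.0]
width: 0.049
```

```bash
python3 t.py
```

```text
yaw 153.76 Tz 0.323 tq7 -0.579 p [0.5224 0.3141 0.0778] tilt [ 0.0016 -0.0023] F [-0.3 -2.3  2. ] w 0.049
```

Request:
apply_moves(
  deltas=[
    {"translation":[0,0,0],"turn":[0,0,-0.018],"hand":0.04},
    {"translation":[0,0,0],"turn":[0,0,0],"hand":0.04},
  ],
)

```text
time: 8.7
ee_pos: [0.5224, 0.3141, 0.0778]
eef_rot: [0.237, 0.972, -0.001, 0.001]
ft_force: [-1.0, -1.6, 1.7]
width: 0.0491
```

```bash
python3 t.py
```

```text
yaw 152.63 Tz 0.177 tq7 -0.384 p [0.5224 0.3141 0.0778] tilt [ 0.0015 -0.0024] F [-1.  -1.6  1.7] w 0.0491
```

Request:
apply_moves(
  deltas=[
    {"translation":[0,0,0],"turn":[0,0,-0.016],"hand":0.04},
    {"translation":[0,0,0],"turn":[0,0,0],"hand":0.04},
  ],
)

```text
time: 8.9
ee_pos: [0.5224, 0.314, 0.0778]
eef_rot: [0.245, 0.969, -0.001, 0.001]
ft_force: [-0.9, -2.3, 2.0]
width: 0.0489
```

```bash
python3 t.py
```

```text
yaw 151.59 Tz 0.025 tq7 -0.222 p [0.5224 0.314  0.0778] tilt [ 0.0013 -0.0024] F [-0.9 -2.3  2. ] w 0.0489
```

Request:
apply_moves(
  deltas=[
    {"translation":[0,0,0],"turn":[0,0,0],"hand":0.04},
    {"translation":[0,0,0],"turn":[0,0,0],"hand":0.04},
  ],
)

```text
time: 9.1
ee_pos: [0.5224, 0.314, 0.0777]
eef_rot: [0.246, 0.969, -0.001, 0.001]
ft_force: [-0.9, -2.8, 2.3]
width: 0.0492
```

```bash
python3 t.py
```

```text
yaw 151.57 Tz -0.012 tq7 -0.024 p [0.5224 0.314  0.0777] tilt [ 0.0011 -0.0023] F [-0.9 -2.8  2.3] w 0.0492
```

Request:
apply_moves(
  deltas=[
    {"translation":[0,0,0],"turn":[0,0,-0.025],"hand":0.04},
    {"translation":[0,0,0],"turn":[0,0,0],"hand":0.04},
  ],
)

```text
time: 9.3
ee_pos: [0.5224, 0.3139, 0.0778]
eef_rot: [0.259, 0.966, -0.001, 0.001]
ft_force: [-1.6, -2.4, 2.7]
width: 0.0488
```

```bash
python3 t.py
```

```text
yaw 150.01 Tz 0.023 tq7 -0.36 p [0.5224 0.3139 0.0778] tilt [ 0.001  -0.0024] F [-1.6 -2.4  2.7] w 0.0488
```

Request:
apply_moves(
  deltas=[
    {"translation":[0,0,0],"turn":[0,0,-0.022],"hand":0.04},
    {"translation":[0,0,0],"turn":[0,0,0],"hand":0.04},
    {"translation":[0,0,0],"turn":[0,0,0],"hand":0.04},
  ],
)

```text
time: 9.6
ee_pos: [0.5223, 0.3138, 0.0778]
eef_rot: [0.27, 0.963, -0.001, 0.001]
ft_force: [-1.3, -3.0, 3.4]
width: 0.0492
```

```bash
python3 t.py
```

```text
yaw 148.64 Tz 0.026 tq7 -0.151 p [0.5223 0.3138 0.0778] tilt [ 0.0008 -0.0028] F [-1.3 -3.   3.4] w 0.0492
```

Request:
apply_moves(
  deltas=[
    {"translation":[0,0,0],"turn":[0,0,-0.018],"hand":0.04},
    {"translation":[0,0,0],"turn":[0,0,0],"hand":0.04},
  ],
)

```text
time: 9.8
ee_pos: [0.5223, 0.3138, 0.0778]
eef_rot: [0.28, 0.96, -0.001, 0.001]
ft_force: [-2.0, -2.1, 3.5]
width: 0.0493
```

```bash
python3 t.py
```

```text
yaw 147.53 Tz 0.213 tq7 -0.42 p [0.5223 0.3138 0.0778] tilt [ 0.0008 -0.0029] F [-2.  -2.1  3.5] w 0.0493
```

Torque dropped a third time at about 152.5° and is now building again, so three clicks are made. I'll relieve the torque inside the free play and release.

Request:
apply_moves(
  deltas=[
    {"translation":[0,0,0],"turn":[0,0,0.04],"hand":0.04},
    {"translation":[0,0,0],"turn":[0,0,0.03],"hand":0.04},
    {"translation":[0,0,0],"turn":[0,0,0],"hand":0.06},
    {"translation":[0,0,0],"turn":[0,0,0],"hand":0.087},
    {"translation":[0,0,0],"turn":[0,0,0],"hand":0.087},
  ],
)

```text
time: 10.3
ee_pos: [0.5227, 0.3151, 0.0777]
eef_rot: [0.245, 0.97, 0.0, 0.001]
ft_force: [0.3, -0.3, 0.6]
width: 0.0659
```

Request:
apply_moves(
  deltas=[
    {"translation":[0,0,0],"turn":[0,0,0],"hand":0.087},
    {"translation":[0,0,0],"turn":[0,0,0],"hand":0.087},
    {"translation":[0,0,0.02],"turn":[0,0,0],"hand":0.087},
    {"translation":[0,0,0.03],"turn":[0,0,0],"hand":0.087},
    {"translation":[0,0,0.04],"turn":[0,0,0],"hand":0.087},
  ],
)

```text
time: 10.8
ee_pos: [0.5199, 0.3135, 0.1644]
eef_rot: [0.245, 0.969, -0.002, -0.003]
ft_force: [0.6, 0.0, 0.3]
width: 0.0866
```

Run:
```python
from h import *
s=st()
im=camera("scene")[:,:,::-1]; im2=camera("top")[:,:,::-1]
a=cv2.resize(im[130:280,180:310],None,fx=3,fy=3,interpolation=cv2.INTER_CUBIC);b=cv2.resize(im2[100:250,200:330],None,fx=3,fy=3,interpolation=cv2.INTER_CUBIC)
cv2.imwrite("pics/c3.png",np.hstack([a,b]))
```

```text
10.8 q [ 0.02  0.48 -0.84  1.56  0.36  1.27  0.2 ] p [0.5199 0.3135 0.1644] yaw 151.6 tilt [-0.0065 -0.0034] levelby [ 0.0034 -0.0065  0.    ] F [0.6 0.  0.3] T [ 0.058 -0.207  0.01 ] tq7 -0.532 w 0.0866
```

View pics/c3.png

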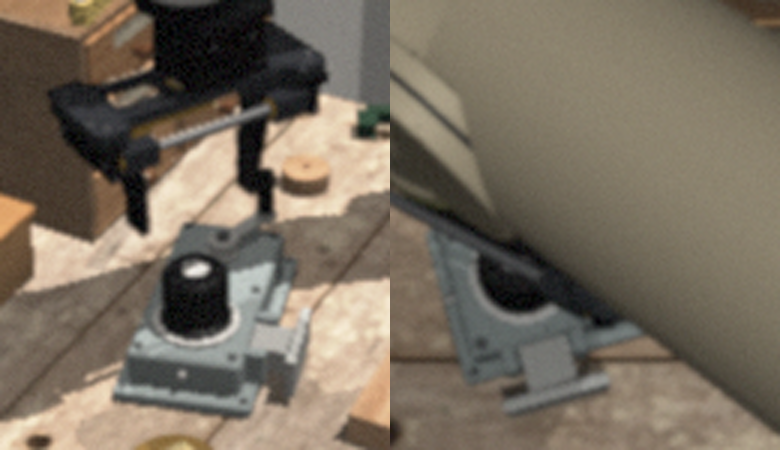

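The unit and post are where they were, and the gripper is clear of the knob. Before swinging the lever I check clearance to the drawer cabinet, whose front-left bottom corner is near (297,118) in the first top picture.

Run:
```python
from h import *
print("cab base corner",ray("top",(297,118),0),ray("top",(457,118),0))
for z in(.15,.2,.25,.3): print(z,"top corner front-left",ray("top",(297,75),z),ray("scene",(212,144),z))
print("cab base scene",ray("scene",(212,203),0))
print("lower open drawer front", ray("top",(415,118),.05))
```

```text
cab base corner [0.68637891 0.20852672 0.        ] [ 0.68386123 -0.12492718  0.        ]
0.15 top corner front-left [0.71148256 0.21175572 0.15      ] [0.72624284 0.12583894 0.15      ]
0.2 top corner front-left [0.68768945 0.21308665 0.2       ] [0.67316457 0.20461717 0.2       ]
0.25 top corner front-left [0.66389634 0.21441757 0.25      ] [0.6200863 0.2833954 0.25     ]
0.3 top corner front-left [0.64010323 0.2157485  0.3       ] [0.56700803 0.36217362 0.3       ]
cab base scene [0.7035339  0.17719404 0.        ]
lower open drawer front [ 0.66581168 -0.02379414  0.05      ]
```

Request:
apply_moves(
  deltas=[
    {"translation":[0.004,-0.036,0.005],"turn":[0.003,-0.006,-0.14],"hand":0.06},
    {"translation":[0.004,-0.036,0],"turn":[0,0,-0.14],"hand":0.04},
    {"translation":[0.004,-0.036,0],"turn":[0,0,-0.14],"hand":0.04},
    {"translation":[0.002,-0.03,0],"turn":[0,0,-0.14],"hand":0.04},
    {"translation":[0,0,0],"turn":[0,0,-0.14],"hand":0.04},
  ],
)

```text
time: 11.4
ee_pos: [0.5362, 0.1747, 0.176]
eef_rot: [0.572, 0.82, 0.004, 0.006]
ft_force: [-0.2, 0.2, -0.1]
width: 0.0553
```

Request:
apply_moves(
  deltas=[
    {"translation":[0,0,0],"turn":[0,0,-0.1],"hand":0.04},
    {"translation":[0,0,0],"turn":[0,0,0],"hand":0.04},
  ],
)

```text
time: 11.6
ee_pos: [0.5366, 0.1731, 0.1759]
eef_rot: [0.616, 0.787, 0.004, 0.007]
ft_force: [-0.3, 0.2, -0.3]
width: 0.0429
```

Run:
```python
from h import *
s=st()
```

```text
11.6 q [ 0.19  0.31 -0.7   1.69  0.22  1.21 -0.31] p [0.5366 0.1731 0.1759] yaw 103.88 tilt [ 0.0162 -0.0026] levelby [0.0026 0.0162 0.    ] F [-0.3  0.2 -0.3] T [ 0.044 -0.076 -0.017] tq7 -1.771 w 0.0429
```

Request:
apply_moves(
  deltas=[
    {"translation":[-0.003,-0.0035,-0.025],"turn":[0.003,0.016,0],"hand":0.04},
    {"translation":[0,0,-0.025],"turn":[0,0,0],"hand":0.04},
    {"translation":[0,0,0],"turn":[0,0,0],"hand":0.04},
  ],
)

```text
time: 11.9
ee_pos: [0.5338, 0.1707, 0.1252]
eef_rot: [0.612, 0.791, 0.001, 0.0]
ft_force: [0.3, -0.4, 0.2]
width: 0.0406
```

Run:
```python
from h import *
s=st()
im=camera("scene")[:,:,::-1]; im2=camera("top")[:,:,::-1]
a=cv2.resize(im[110:260,210:340],None,fx=3,fy=3,interpolation=cv2.INTER_CUBIC);b=cv2.resize(im2[100:250,230:360],None,fx=3,fy=3,interpolation=cv2.INTER_CUBIC)
cv2.imwrite("pics/c4.png",np.hstack([a,b]))
```

```text
11.9 q [ 0.18  0.36 -0.68  1.74  0.25  1.13 -0.32] p [0.5338 0.1707 0.1252] yaw 104.49 tilt [0.0021 0.0013] levelby [-0.0013  0.0021  0.    ] F [ 0.3 -0.4  0.2] T [-0.04  -0.085  0.059] tq7 -0.335 w 0.0406
```

View pics/c4.png

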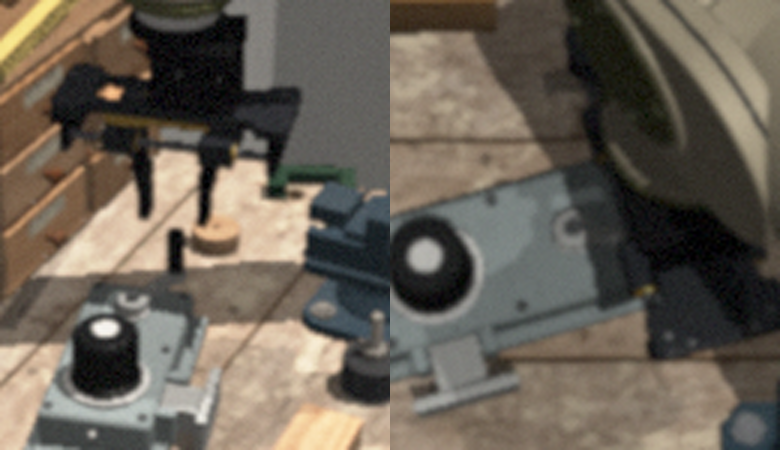

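The post (176,250 in the crop) sits midway between the fingertips (145 and 205). Going down and narrowing the cage.

Request:
apply_moves(
  deltas=[
    {"translation":[0,-0.001,-0.025],"turn":[0,0,0],"hand":0.04},
    {"translation":[0,0,-0.018],"turn":[0,0,0],"hand":0.04},
    {"translation":[0,0,0],"turn":[0,0,0],"hand":0.03},
    {"translation":[0,0,0],"turn":[0,0,0],"hand":0.026},
    {"translation":[0,0,0],"turn":[0,0,0],"hand":0.024},
  ],
  newtons=4,
)

```text
time: 12.5
ee_pos: [0.5389, 0.1728, 0.0918]
eef_rot: [0.61, 0.792, 0.006, 0.004]
ft_force: [-1.8, -1.7, -1.6]
width: 0.0268
```

Run:
```python
from h import *
s=st()
```

```text
12.5 q [ 0.17  0.4  -0.67  1.77  0.29  1.05 -0.35] p [0.5389 0.1728 0.0918] yaw 104.75 tilt [0.0146 0.005 ] levelby [-0.005   0.0146  0.    ] F [-1.8 -1.7 -1.6] T [-0.326  0.446 -0.011] tq7 -0.024 w 0.0268
```

Request:
apply_moves(
  deltas=[
    {"translation":[-0.003,-0.002,-0.01],"turn":[-0.005,0.014,0],"hand":0.024},
    {"translation":[0,0,0],"turn":[0,0,0],"hand":0.024},
    {"translation":[0.009,-0.001,0],"turn":[0,0,0.12],"hand":0.024},
    {"translation":[0.009,0,0],"turn":[0,0,0.12],"hand":0.024},
  ],
)

```text
time: 12.9
ee_pos: [0.5537, 0.1703, 0.0833]
eef_rot: [0.508, 0.861, 0.0, 0.0]
ft_force: [-2.7, 0.2, -1.1]
width: 0.0239
```

Run:
```python
from h import *
s=st()
```

```text
12.9 q [ 0.19  0.46 -0.7   1.73  0.33  1.08 -0.11] p [0.5537 0.1703 0.0833] yaw 118.89 tilt [ 0.0008 -0.0004] levelby [0.0004 0.0008 0.    ] F [-2.7  0.2 -1.1] T [0.019 0.401 0.007] tq7 -2.565 w 0.0239
```

Request:
apply_moves(
  deltas=[
    {"translation":[0.009,0.001,-0.001],"turn":[0,0,0.13],"hand":0.024},
    {"translation":[0.009,0.003,0],"turn":[0,0,0.13],"hand":0.024},
    {"translation":[0.008,0.005,0],"turn":[0,0,0.13],"hand":0.024},
  ],
)

```text
time: 13.2
ee_pos: [0.5799, 0.1785, 0.0823]
eef_rot: [0.325, 0.946, -0.001, -0.0]
ft_force: [-2.3, -0.1, 0.5]
width: 0.024
```

Run:
```python
from h import *
s=st()
```

```text
13.2 q [ 0.21  0.54 -0.76  1.65  0.4   1.12  0.25] p [0.5799 0.1785 0.0823] yaw 142.11 tilt [-0.0014 -0.0018] levelby [ 0.0018 -0.0014  0.    ] F [-2.3 -0.1  0.5] T [-0.142  0.343 -0.013] tq7 -2.442 w 0.024
```

Request:
apply_moves(
  deltas=[
    {"translation":[0.0065,0.0055,0],"turn":[0,0,0.12],"hand":0.024},
    {"translation":[0.003,0.0035,0],"turn":[0,0,0.08],"hand":0.024},
    {"translation":[0,0,0],"turn":[0,0,0],"hand":0.024},
  ],
)

```text
time: 13.5
ee_pos: [0.5901, 0.1875, 0.0822]
eef_rot: [0.223, 0.975, -0.001, -0.001]
ft_force: [0.4, -0.2, 0.4]
width: 0.0239
```

Run:
```python
from h import *
s=st()
```

```text
13.5 q [ 0.21  0.58 -0.79  1.61  0.44  1.14  0.44] p [0.5901 0.1875 0.0822] yaw 154.21 tilt [-0.0026 -0.0022] levelby [ 0.0022 -0.0026  0.    ] F [ 0.4 -0.2  0.4] T [ 0.09  -0.116  0.008] tq7 1.304 w 0.0239
```

Request:
apply_moves(
  deltas=[
    {"translation":[0.002,0.003,0],"turn":[0,0,0.05],"hand":0.024},
    {"translation":[0,0,0],"turn":[0,0,0],"hand":0.024},
  ],
)

```text
time: 13.7
ee_pos: [0.5922, 0.1898, 0.0822]
eef_rot: [0.201, 0.98, -0.002, -0.001]
ft_force: [-0.5, 0.5, -0.0]
width: 0.0239
```

```bash
python3 t.py
```

```text
yaw 156.83 Tz 0.007 tq7 0.824 p [0.5922 0.1898 0.0822] tilt [-0.0028 -0.0028] F [-0.5  0.5 -0. ] w 0.0239
```

Request:
apply_moves(
  deltas=[
    {"translation":[0.0015,0.002,0],"turn":[0,0,0.03],"hand":0.024},
  ],
)

```text
time: 13.8
ee_pos: [0.5935, 0.1914, 0.0822]
eef_rot: [0.187, 0.982, -0.002, -0.001]
ft_force: [-1.7, -1.1, 0.3]
width: 0.0241
```

```bash
python3 t.py
```

```text
yaw 158.42 Tz -0.033 tq7 -0.883 p [0.5935 0.1914 0.0822] tilt [-0.0029 -0.0033] F [-1.7 -1.1  0.3] w 0.0241
```

Request:
apply_moves(
  deltas=[
    {"translation":[0.0015,0.002,0],"turn":[0,0,0.02],"hand":0.024},
    {"translation":[0.001,0.0015,0],"turn":[0,0,0],"hand":0.024},
  ],
)

```text
time: 14.0
ee_pos: [0.5949, 0.1926, 0.082]
eef_rot: [0.178, 0.984, -0.004, -0.002]
ft_force: [-3.5, -5.9, 4.1]
width: 0.0241
```

```bash
python3 t.py
```

```text
yaw 159.52 Tz -0.001 tq7 0.3 p [0.5949 0.1926 0.082 ] tilt [-0.0062 -0.0079] F [-3.5 -5.9  4.1] w 0.0241
```

Request:
apply_moves(
  deltas=[
    {"translation":[0.001,0.0015,0],"turn":[0,0,0],"hand":0.024},
  ],
)

```text
time: 14.1
ee_pos: [0.5953, 0.1927, 0.0818]
eef_rot: [0.178, 0.984, -0.006, -0.003]
ft_force: [-5.2, -5.2, 3.8]
width: 0.0239
```

```bash
python3 t.py
```

```text
yaw 159.46 Tz 0.024 tq7 0.061 p [0.5953 0.1927 0.0818] tilt [-0.008  -0.0105] F [-5.2 -5.2  3.8] w 0.0239
```

Hard stop felt: about 7 N and the tool no longer advances. Backing off, opening and lifting away.

Request:
apply_moves(
  deltas=[
    {"translation":[-0.001,-0.002,0],"turn":[0,0,0],"hand":0.03},
    {"translation":[0,0,0],"turn":[0,0,0],"hand":0.036},
    {"translation":[0,0,0],"turn":[0,0,0],"hand":0.036},
    {"translation":[0,0,0.02],"turn":[0,0,0],"hand":0.036},
    {"translation":[0,0,0.03],"turn":[0,0,0],"hand":0.036},
  ],
)

```text
time: 14.6
ee_pos: [0.5926, 0.1904, 0.1295]
eef_rot: [0.179, 0.984, -0.006, -0.005]
ft_force: [-0.1, -0.2, -0.7]
width: 0.0355
```

Request:
apply_moves(
  deltas=[
    {"translation":[0,0,0.045],"turn":[0,0,0],"hand":0.036},
    {"translation":[0,0,0.045],"turn":[0,0,0],"hand":0.036},
    {"translation":[-0.03,-0.03,0.01],"turn":[0,0,0],"hand":0.036},
    {"translation":[-0.02,-0.045,0],"turn":[0,0,0],"hand":0.036},
    {"translation":[-0.02,-0.045,0],"turn":[0,0,0],"hand":0.036},
  ],
)

```text
time: 15.1
ee_pos: [0.5224, 0.0777, 0.2378]
eef_rot: [0.173, 0.985, -0.001, -0.002]
ft_force: [-0.2, -1.3, 0.5]
width: 0.0362
```

Request:
apply_moves(
  deltas=[
    {"translation":[-0.02,-0.045,0],"turn":[0,0,0],"hand":0.036},
    {"translation":[-0.02,-0.045,0],"turn":[0,0,0],"hand":0.036},
    {"translation":[-0.01,-0.045,0],"turn":[0,0,0],"hand":0.036},
    {"translation":[0,-0.045,0],"turn":[0,0,0],"hand":0.036},
    {"translation":[0,0,0],"turn":[0,0,0],"hand":0.036},
  ],
)

```text
time: 15.6
ee_pos: [0.4673, -0.1138, 0.2394]
eef_rot: [0.177, 0.984, -0.004, 0.001]
ft_force: [-0.2, 1.0, -0.6]
width: 0.0359
```

Run:
```python
from h import *
s=st()
im=camera("scene")[:,:,::-1]; im2=camera("top")[:,:,::-1]
cv2.imwrite("pics/top5.png",im2)
a=cv2.resize(im[130:280,180:310],None,fx=3,fy=3,interpolation=cv2.INTER_CUBIC);b=cv2.resize(im2[120:270,200:330],None,fx=3,fy=3,interpolation=cv2.INTER_CUBIC)
cv2.imwrite("pics/c5.png",np.hstack([a,b]))
```

```text
15.6 q [ 0.89  0.06 -0.77  1.79  0.05  1.31  1.33] p [ 0.4673 -0.1138  0.2394] yaw 159.67 tilt [ 0.001  -0.0078] levelby [0.0078 0.001  0.    ] F [-0.2  1.  -0.6] T [ 0.146 -0.153  0.003] tq7 1.323 w 0.0359
```

View pics/c5.png

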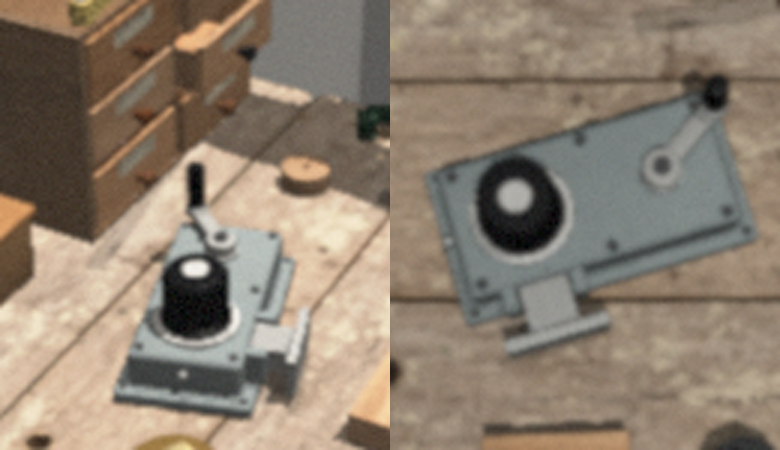

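Picture: the lever is over on its +x side (post at (716,90), pivot at (660,165) in the crop). The unit, disc and block look unmoved. A quick check of the numbers, then hand in.

Run:
```python
from h import *
from bench import order
p0=ray("top",(320.3,177.5),.098);p1=ray("top",(308.7,150),.098);pv=ray("top",(290.4,175.2),.058)
an=lambda p:np.degrees(np.arctan2(*(p-pv)[1::-1]))
ch=np.linalg.norm(p1-p0);print("swing deg",an(p1)-an(p0),"from chord",2*np.degrees(np.arcsin(ch/.11)))
a=cv2.imread("pics/top0.png");b=cv2.imread("pics/top5.png")
for n,(x0,y0,x1,y1) in dict(foot_left=(210,150,262,240),block=(222,255,290,300),disc=(365,155,400,190),tin=(150,200,195,245)).items():
    print(n,cv2.phaseCorrelate(np.float32(cv2.cvtColor(a[y0:y1,x0:x1],6)),np.float32(cv2.cvtColor(b[y0:y1,x0:x1],6))))
if an(p1)-an(p0)>63: print(order.close_job())
```

```text
swing deg 63.316341934870785 from chord 61.995088863609105
foot_left ((-0.22505587235166047, 0.27441636510486944), 0.969002159927117)
block ((0.03772600455558006, 0.5021682708726019), 1.1015452496799423)
disc ((-0.22574184044744072, -0.07103087718319046), 0.7435901742658497)
tin ((0.4809862317962903, 0.4016810581115138), 1.0029269037128967)
the job is handed in; nothing more can be done
None
```

The knob was turned clockwise through its free play and three clicks, the lever was swung over to its stop, and the job was handed in. The robot's clock read about 15.7 s; no verdict is reported.

- **Clicks:** After about 5° of free play, the torque on the knob built to roughly 0.3–0.4 N·m and dropped three times. The drops came at tool yaws of about 171°, 161.5° and 152.5°. I turned about 5° further until torque was clearly building again, which confirmed the third click. I then backed off inside the free play and let go. The 0.9 mm face travel is too small for the cameras, so the count rests on torque alone.
- **Lever:** I pushed the post round until it met a hard stop, with about 7 N and no further movement. The pictures give a swing of only 62–63° (about 1.1 rad) by rough pixel picking, against a nominal 68.8° (1.2 rad). The gripper's own position at the stop suggested about 76°. These disagree by a few degrees either way. The camera figure is only just above the 1.05 rad limit (60.2°), and I take the hard stop as the better evidence.
- **Unit and surroundings:** Between the first and last top pictures, the unit, block, disc and tin each shifted by about 0.6 pixel or less, roughly 1 mm.
- **At hand-in:** The gripper was clear of everything, with the force reading at noise level.

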